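# Slide the tall glue bottle into the empty bay of the bottle stall

### The arm

A 6-joint arm with a two-finger parallel gripper is mounted at the origin on a cart in front of the work surface, level with it; the furniture and walls round the work are solid. World frame = base frame: x ahead of the robot, y to its left, z up, the work surface at z = 0. Lengths are in m, angles in degrees, forces in N, time in s.
With the tool pointing down it reaches from about 0.4 to 0.825 m from the base axis. Payload 7 kg.
Tool frame: the origin (TCP) lies on the centre line of the jaws, within the pads' length; the fingertips stand 19 mm ahead of it and the grasp point (between the pads) is the TCP (r.tip_extent is the distance from the TCP to the fingertips, in m); z points along the fingers, y is the line along which they close (so a half turn about z gives the same grasp; the last joint's range is limited). The gripper opens to 88 mm and grips with 3 to 60 N. Pads are 19 mm wide; open, the fingers measure 130 mm over their backs; the gripper's body (78 mm by 193 mm) begins 47 mm behind the grasp point.
Start: joints at [-48.753, 20.546, 0.682, 0, -70.136, -16.507], TCP at [0.282, -0.613, 0.246] pointing down, gripper open.
Joint ranges: [-176.03, 176.03], [-82.01, 121.73], [-58.28, 71.71], [-173.87, 95.51], [-174.79, -0.11], [-173.66, 173.66]. Speed limits (degrees/s): [136.94, 136.94, 172.46, 180, 180, 180].

### API

Orientations are given as [roll, pitch, yaw] about the fixed x, y, z axes, in that order (R = Rz(yaw) Ry(pitch) Rx(roll)).
In Python, from plant import r gives the robot as it stands. The module is installed in compiled form; this text tells all that it offers.
- The arm moves only by the tool jog_arm, never from a script. Its argument "deltas" is a list that holds one entry, the list of rows, each a list of 5 numbers: the opening, from -1 (shut) to 1 (fully open), then the shift along the world's x, y, z in cm, then the turn about the world's z in rad. In form: [[[claw, dx, dy, dz, turn], ...]]. A call has 1 to 8 rows; each row shifts and turns the commanded pose from where the row before left it; what a row does not reach is not made up. A row lasts 1/8 s, in which the tool goes at most 62.5 mm and 10.7 degrees, less where a joint would pass 70% of its speed; a pose out of reach is approached as far as the arm can. A call with a gripper value outside its range is refused whole. The fingers move at their own pace and stop on an object; "force" is the grip in N (left out, the last holds). Time passes only in rows, so rows that do not move let the fingers close. It gives the time, the measured TCP pose, the force, the opening and the grip force at its end, in the units of the state.
- r.get_state(): the state, without advancing time (a new reading comes with each control period).
- r.capture(name): name is "scene" or "top" or "wrist"; returns the picture (480x640x3 uint8, blue, green, red); there is no depth.
- r.camera_info(name): a dict with "fx", "fy", "cx", "cy" (pixels), "view" (4x4, takes a point from world to camera coordinates). Camera axes: x right, y up, looking along -z (the intrinsics and any distortion apply to the point x, -y, -z); pixel columns grow to the right and rows downward; lengths in m; the calibration is good to about 2 mm. A picture is of the moment at which its call begins: read the wrist's pose just before it. camera_info takes no time and is no camera call; for the wrist camera it gives the pose at the moment of the call.
- r.close_job(): hands the job in; it is judged then, once.
The state is a dict: "time_s": time; "joints": joint angles; "qd": joint speeds; "joint_torque": joint torques, N m; "tcp_pos": TCP position; "eef_rot": TCP orientation; "contact_force": force on the tool from outside, world axes, zero at the start; "moment": the same for the moment, N m; "gripper_width": finger opening in m; "gripper_force": force on a finger pad.
Only numpy, scipy, OpenCV 4.12 (cv2) and the standard library are available. Lean on these libraries where they do the work, as an engineer would, in place of code of your own. Each camera call takes 0.05 s, during which the arm holds its last target. There are 200 camera calls.

### The job

Gently push the tall, narrow glue bottle (the loose one standing by itself in front of the wooden bottle stall) across the table into the stall's empty bay, all the way in until it stands against the back wall. Push it low on its body with the fingertips so that it slides upright: do not lift, carry or tip it. Leave the two containers already in the stall and everything else where they are.

Things in the scene. Friction and masses are not known exactly. Their poses are not given: they have to be found in the camera images.
- glue_bottle: Tall white round glue bottle with an orange cap, 82 mm tall, 32 mm in diameter, standing loose on the table in front of the stall, nearer the robot. Mass 0.08 to 0.17 kg. Origin: centre of its underside; z up along its axis; its yaw means nothing. Pushed higher than about 20 mm above the table it may tip.
- stall: Fixed wooden bottle stall, 204 mm wide (y), no floor; 3 bays open to its -x (to the robot within 0.2 rad), centred at y = -62, 0, 62 mm, 44 mm wide. Two are taken; the empty one varies. Origin: on the table, middle of the back wall's front face; the wall is 36 mm high, 10 thick. Dividers: 24 mm high, 18 thick, centred at y = ±31, ±93 mm, x = 0 to -27 mm, round front ends.
- card: Round paper drip card, 30 mm in diameter, 0.6 mm thick (look only, nothing catches on it), fixed on the table in the empty bay. Origin: its centre, on the bay's centre line 20 mm before the back wall; axes as the stall's (x into the bay, to the back wall). A glue bottle touching the back wall has its centre at x = +4 mm here.
- cleaner_bottle: White round bottle with a blue cap, 38 mm in diameter, 75 mm tall, loose, standing in one bay of the stall. Bystander. Origin: centre of its underside.
- jar: Squat grey paint jar with a white cap, 30 mm in diameter, 34 mm tall, loose, standing in another bay of the stall. Bystander. Origin: centre of its underside.
- oiler: Small oil bottle with a thin red spout, 22 mm in diameter, 55 mm tall, loose, off to the left of the work. Bystander. Origin: centre of its underside.
- tin: Open round tin of small parts, 59 mm in diameter, 21 mm high, loose, off to the right of the work. Bystander. Origin: centre of its underside.
- cutters: Side cutters with orange handles, 132 mm long, 12 mm thick, lying loose on the far left of the work. Bystander. Origin: centre of the underside.
Not all that is in view belongs to the job. What is shaped like the glue_bottle but turquoise is not meant.

How it is judged (in metres and radians):
At the end, for the whole second after the job is handed in: The glue bottle stands upright and still on the table inside the empty bay, with less than 7 mm between it and the back wall (x of glue_bottle in the frame of card between -0.003 and 0.008 m and y of glue_bottle in the frame of card between -0.01 and 0.01 m and height (world z) of glue_bottle below 0.003 m and angle between glue_bottle's own z axis and vertical below 0.06 rad and linear speed of glue_bottle below 0.01 m/s); the robot touches nothing.
It fails at once if the glue bottle is lifted off the table (more than 8 mm) (height (world z) of glue_bottle above 0.008 m).
It fails at once if the glue bottle is tipped (leans more than 0.25 rad) (angle between glue_bottle's own z axis and vertical above 0.25 rad).
It fails at once if the glue bottle is rammed or squeezed (more than 40 N) (contact force between the fingers and glue_bottle above 40 N).
It fails at once if a container in the stall is displaced (more than 10 mm) (distance of any of cleaner_bottle, jar from where it was at the start of the episode above 0.01 m).
It fails at once if another thing on the table is displaced (more than 10 mm) (distance of any of oiler, tin, cutters from where it was at the start of the episode above 0.01 m).
It also fails if it takes over 51 s, if anything falls off the work surface, if the arm or the gripper's body presses on something with over 40 N, if the wrist force passes 120 N, or if a joint passes its speed limit or range.

## Working session

There is one attempt and no reset: what is moved stays moved. The work goes in short steps, Python scripts to look and compute and a tool call to move; the robot and the scene stay as the last step left them, time stands still between calls to the robot, and variables do not carry over. Pictures are saved under pics/ and viewed, at most 10 in all, crops included, and the job is handed in when it is done.

Besides the shell and the picture viewer there is one more tool, called after ">>>" by a JSON object that holds its "op" and its "data", one argument or row to a line. jog_arm: Moves the arm, as the interface text tells. Its arguments: {"type":"object","properties":{"deltas":{"type":"array"},"force":{"type":"number"}},"required":["deltas"]}

```bash
mkdir -p pics; python3 - <<'E'
from plant import r
import cv2
for n in("scene","top"):
    cv2.imwrite(f"pics/{n}0.png",r.capture(n)); i=r.camera_info(n); print(n,{k:(v.round(4).tolist() if hasattr(v,'round') and hasattr(v,'tolist') else v) for k,v in i.items()})
s=r.get_state();print(s['time_s'],s['tcp_pos'],s['eef_rot'],s['gripper_width'],r.tip_extent)
E
```

```text
scene {'fx': 481.30193559257344, 'fy': 481.30193559257344, 'cx': 323.8089129691048, 'cy': 252.77346424437974, 'view': [[-0.692, -0.7219, 0.0075, 0.3645], [0.4895, -0.4615, 0.7399, -0.2929], [-0.5306, 0.5157, 0.6727, -0.7743], [0.0, 0.0, 0.0, 1.0]]}
top {'fx': 478.5428869899098, 'fy': 478.5428869899098, 'cx': 321.584527308823, 'cy': 245.77985492058522, 'view': [[-0.0221, -0.9997, -0.0126, 0.0108], [0.9952, -0.0232, 0.0956, -0.5206], [-0.0958, -0.0104, 0.9953, -1.0983], [0.0, 0.0, 0.0, 1.0]]}
0.1 [ 0.28224009 -0.61269437  0.24469802] [ 1.79911928e+02 -9.78395919e-03 -1.55270421e+02] 0.08739856662494512 0.019
```

View pics/top0.png

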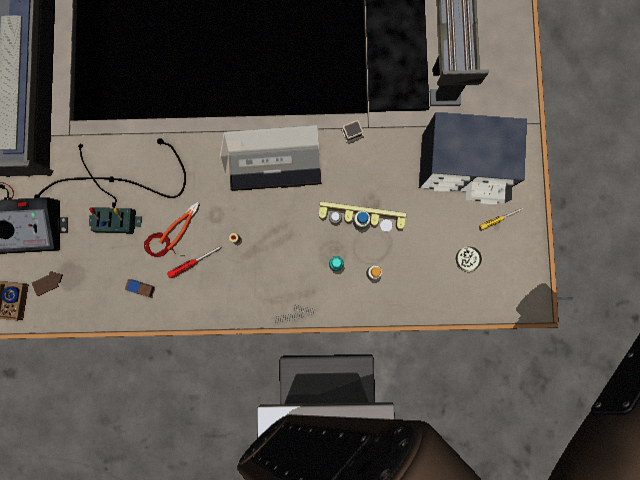

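View pics/scene0.png

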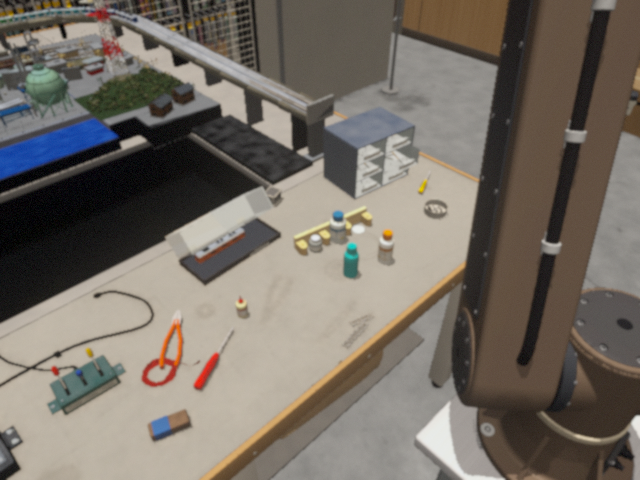

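The top view shows the glue bottle's orange cap at (375,272) and the turquoise decoy at (336,264). The yellow stall runs from (320,210) to (405,220). The white card marks the empty bay on the right, at (387,226). The tin is at (468,259).

```bash
cat > h.py <<'E'
import numpy as np, cv2
from plant import r
def ray(i,uv,z):
    V=np.array(i['view']);R,t=V[:3,:3],V[:3,3];c=-R.T@t
    d=R.T@np.array([(uv[0]-i['cx'])/i['fx'],-(uv[1]-i['cy'])/i['fy'],-1.])
    return (c+d*(z-c[2])/d[2])[:2]
def blobs(m,amin=6):
    n,_,s,c=cv2.connectedComponentsWithStats(m.astype(np.uint8))
    return [(s[k,4],c[k],s[k,:4]) for k in range(1,n) if s[k,4]>=amin]
E
python3 - <<'E'
from h import *
im=cv2.imread('pics/top0.png');i=r.camera_info('top');hsv=cv2.cvtColor(im,cv2.COLOR_BGR2HSV)
H,S,V=[hsv[...,k].astype(int) for k in range(3)]
def roi(m,x0,x1,y0,y1):
    o=np.zeros_like(m);o[y0:y1,x0:x1]=m[y0:y1,x0:x1];return o
for nm,m,z in [('cap',roi((H<20)&(S>150)&(V>120),355,395,255,290),.082),('card',roi((S<40)&(V>190),376,398,214,236),.0006),('turq',roi((H>75)&(H<95)&(S>120),320,352,250,280),.082)]:
    for a,c,s in blobs(m): print(nm,a,c.round(1),s,ray(i,c,z).round(4))
m=roi((H>20)&(H<35)&(S>60)&(V>120),310,415,195,235)
for a,c,s in blobs(m): print('stall',a,c,s)
# wall top back edge: first yellow row by column
xs=[];
for x in range(325,403):
    rows=np.where(m[:,x])[0]
    if len(rows): xs.append(ray(i,(x,rows[0]),.036))
xs=np.array(xs);p=np.polyfit(xs[:,1],xs[:,0],1);print('wall back edge x=a*y+b',p,'yaw',np.arctan(-p[0]), xs[0],xs[-1])
cv2.imwrite('pics/c1.png',cv2.resize(im[190:295,300:430],None,fx=6,fy=5.7,interpolation=cv2.INTER_CUBIC))
i2=r.camera_info('scene');im2=cv2.imread('pics/scene0.png');h2=cv2.cvtColor(im2,cv2.COLOR_BGR2HSV);H,S,V=[h2[...,k].astype(int) for k in range(3)]
for a,c,s in blobs(roi((H<20)&(S>150)&(V>120),375,400,222,245)): print('cap scene',a,c,ray(i2,c,.076))
for a,c,s in blobs(roi((S<40)&(V>190),349,369,220,240)): print('card scene',a,c,ray(i2,c,0))
E
```

```text
cap 66 [375.5 271.6] [371 268  10   9] [ 0.4549 -0.1196]
card 114 [385.8 224.9] [380 219  12  12] [ 0.5699 -0.1563]
turq 152 [335.9 263.3] [330 257  13  14] [ 0.4754 -0.0325]
stall 486 [350.90329218 211.37654321] [319 202  72  23]
stall 11 [393.18181818 213.36363636] [392 211   4   5]
stall 90 [400.63333333 221.77777778] [397 215   9  14]
wall back edge x=a*y+b [0.17847369 0.62443438] yaw -0.17661413478722196 [ 0.62015744 -0.0113755 ] [ 0.59210318 -0.19054645]
cap scene 40 [387.225 234.7  ] [ 0.45312281 -0.11540591]
card scene 110 [358.28181818 229.27272727] [ 0.56809093 -0.15429122]
```

View pics/c1.png

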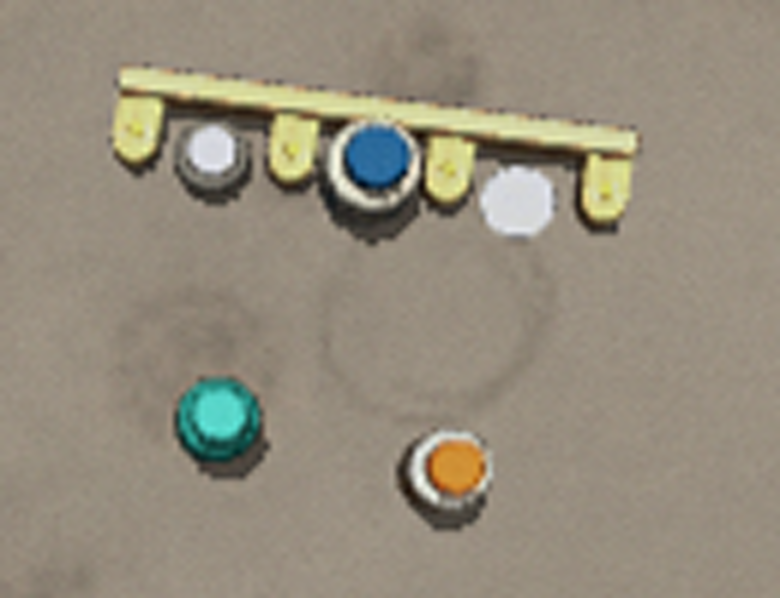

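The crop confirms the right-hand bay is empty: card at about (386,225) px, glue bottle at (375,272) px. From the measurements:

| Quantity | Value |
|---|---|
| Bottle | about (0.4545, -0.1185) |
| Card | about (0.5695, -0.1555) |
| Stall yaw | about -0.177 rad |

I'll push with a narrow two-finger cradle, tips about 18 mm up. That keeps the push low while the gripper body still clears the cap.

>>> {"op": "jog_arm", "data": {
  "deltas": [
    [[-0.68,0.77,3.14,0,-0.038],[-0.68,0.77,3.14,0,-0.038],[-0.68,0.77,3.14,0,-0.038],[-0.68,0.77,3.14,0,-0.038],[-0.68,0.77,3.14,0,-0.038],[-0.68,0.77,3.14,0,-0.038],[-0.68,0.77,3.14,0,-0.038],[-0.68,0.77,3.14,0,-0.038]]
  ]
}}

```text
time_s: 1.1
tcp_pos: [0.344, -0.3607, 0.2453]
eef_rot: [180.0, -0.0, -172.8]
contact_force: [1.1, -0.1, 0.7]
gripper_width: 0.016
gripper_force: 0.0
```

>>> {"op": "jog_arm", "data": {
  "deltas": [
    [[-0.68,0.77,3.14,0,-0.038],[-0.68,0.77,3.14,0,-0.038],[-0.68,0.77,3.14,0,-0.038],[-0.68,0.77,3.14,0,-0.038],[-0.68,0.77,3.14,0,-0.038],[-0.68,0.77,3.14,0,-0.038],[-0.68,0.77,3.14,0,-0.038],[-0.68,0.77,3.14,0,-0.038]]
  ]
}}

```text
time_s: 2.1
tcp_pos: [0.4056, -0.1096, 0.2455]
eef_rot: [180.0, -0.0, 169.8]
contact_force: [1.2, -0.3, 0.4]
gripper_width: 0.0137
gripper_force: 0.0
```

>>> {"op": "jog_arm", "data": {
  "deltas": [
    [[-0.68,0,0,0,0],[-0.68,0,0,0,0],[-0.68,0,0,0,0]]
  ]
}}

```text
time_s: 2.48
tcp_pos: [0.4054, -0.1112, 0.2454]
eef_rot: [-180.0, -0.0, 169.9]
contact_force: [0.1, -0.8, -0.3]
gripper_width: 0.0139
gripper_force: 0.0
```

```bash
python3 - <<'E'
from h import *
i=r.camera_info('wrist');a=r.capture('wrist');b=r.capture('top')
cv2.imwrite('pics/w1.png',a);cv2.imwrite('pics/t1.png',b)
cv2.imwrite('pics/wt1.png',np.vstack([cv2.resize(a,(400,300)),cv2.resize(b[170:320,280:480],(400,300))]))
np.save('w1.npy',np.array([i['fx'],i['cx'],i['cy']]));print(i, r.get_state()['tcp_pos'])
V=np.array(i['view'])
for P in [(.4545,-.1185,.082),(.5695,-.1555,0)]:
    p=V[:3,:3]@P+V[:3,3];print(i['cx']-i['fx']*p[0]/p[2],i['cy']+i['fy']*p[1]/p[2])
E
```

```text
{'fx': 359.6939768380437, 'fy': 359.6939768380437, 'cx': 323.29066102319587, 'cy': 233.66813370289273, 'view': array([[ 0.17588178,  0.98441072, -0.00106908,  0.03764242],
       [-0.94555277,  0.16863683, -0.27837311,  0.4364265 ],
       [-0.27385318,  0.04997163,  0.96047242, -0.27376175],
       [ 0.        ,  0.        ,  0.        ,  1.        ]])} [ 0.40544276 -0.11122831  0.24547318]
324.21960570449676 273.61505655981483
310.7370845154108 339.1437703782191
```

View pics/wt1.png

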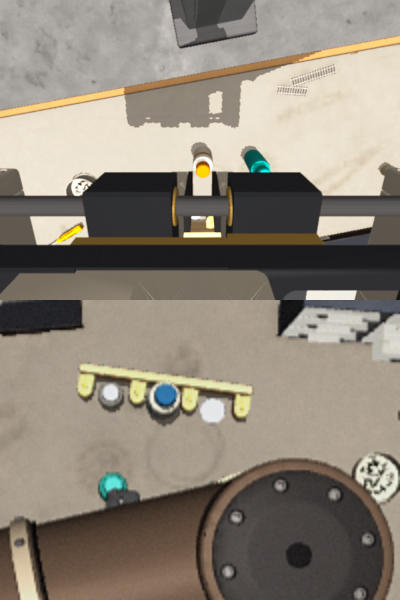

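The wrist view shows the orange cap at about (325,272) px, against a predicted (324,274), so the bottle position holds. It lies centred ahead of the fingers. In the top view the arm hides the bottle. Next I go down.

>>> {"op": "jog_arm", "data": {
  "deltas": [
    [[-0.68,0,0.1,-2.3,0],[-0.68,0,0,-2.3,0],[-0.68,0,0,-2.3,0],[-0.68,0,0,-2.3,0],[-0.68,0,0,-2.3,0],[-0.68,0,0,-2.3,0],[-0.68,0,0,-2.3,0],[-0.68,0,0,-2.3,0]]
  ]
}}

```text
time_s: 3.58
tcp_pos: [0.4057, -0.1101, 0.0609]
eef_rot: [180.0, 0.0, 169.9]
contact_force: [0.4, -0.0, 0.9]
gripper_width: 0.0135
gripper_force: 0.0
```

>>> {"op": "jog_arm", "data": {
  "deltas": [
    [[-0.68,0,0,-0.8,0],[-0.68,0,0,-0.8,0],[-0.68,0,0,-0.8,0],[-0.68,0,0,0,0],[-0.68,0,0,0,0]]
  ]
}}

```text
time_s: 4.2
tcp_pos: [0.4059, -0.1096, 0.0379]
eef_rot: [180.0, 0.0, 169.9]
contact_force: [0.5, -0.5, 0.2]
gripper_width: 0.0139
gripper_force: 0.0
```

>>> {"op": "jog_arm", "data": {
  "deltas": [
    [[-0.68,0.4,-0.07,-0.08,0],[-0.68,0.4,-0.07,0,0],[-0.68,0.4,-0.07,0,0],[-0.68,0.4,-0.07,0,0],[-0.68,0.3,-0.05,0,0],[-0.68,0.3,-0.05,0,0],[-0.68,0,0,0,0]]
  ]
}}

```text
time_s: 5.08
tcp_pos: [0.4278, -0.1135, 0.0367]
eef_rot: [-180.0, 0.0, 169.9]
contact_force: [-0.6, -0.2, 0.1]
gripper_width: 0.0147
gripper_force: 0.0
```

```bash
python3 - <<'E'
from h import *
a=r.capture('wrist');b=r.capture('scene')
cv2.imwrite('pics/wt2.png',np.vstack([cv2.resize(a,(400,300)),cv2.resize(b[150:300,280:480],(400,300))]));print(r.get_state()['tcp_pos'])
E
```

```text
[ 0.42754845 -0.11344554  0.03672004]
```

View pics/wt2.png

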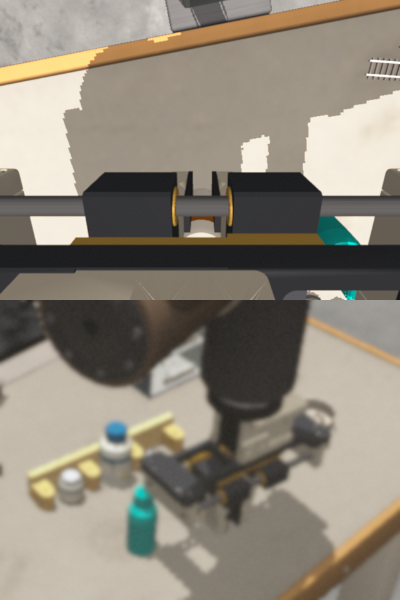

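The wrist view shows the cap at about (325,345) px, between and just ahead of the fingers. In the scene view the gripper stands clear of the turquoise bottle. I'll push slowly towards the bay mouth.

>>> {"op": "jog_arm", "data": {
  "deltas": [
    [[-0.68,0.3,-0.1,0,0],[-0.68,0.36,-0.135,0,0],[-0.68,0.36,-0.135,0,0],[-0.68,0.36,-0.135,0,0],[-0.68,0.36,-0.135,0,0],[-0.68,0.36,-0.135,0,0],[-0.68,0.36,-0.135,0,0],[-0.68,0.36,-0.135,0,0]]
  ]
}}

```text
time_s: 6.18
tcp_pos: [0.4561, -0.124, 0.0368]
eef_rot: [-180.0, 0.0, 169.9]
contact_force: [-1.8, 0.9, 1.4]
gripper_width: 0.0142
gripper_force: 0.7
```

```bash
python3 - <<'E'
from h import *
a=r.capture('wrist');b=r.capture('top')
cv2.imwrite('pics/wt3.png',np.vstack([cv2.resize(a,(400,300)),cv2.resize(b[170:320,280:480],(400,300))]));print(r.get_state()['tcp_pos'])
E
```

```text
[ 0.45644975 -0.12397766  0.03674258]
```

View pics/wt3.png

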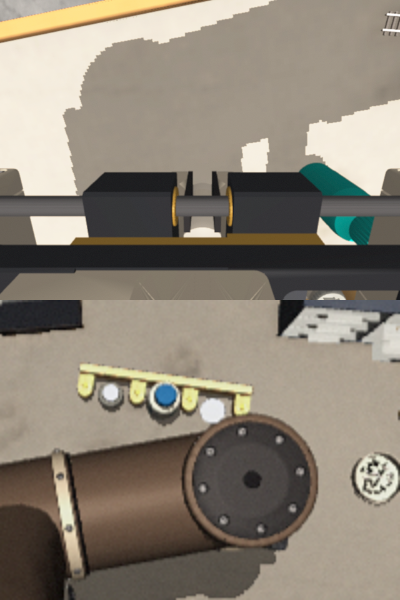

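The wrist view shows the white bottle between the fingers at about (325,350) px and the turquoise bottle undisturbed. The contact force is about 2 N. I'll keep pushing.

>>> {"op": "jog_arm", "data": {
  "deltas": [
    [[-0.68,0.36,-0.135,0,0],[-0.68,0.36,-0.135,0,0],[-0.68,0.36,-0.135,0,0],[-0.68,0.36,-0.135,0,0],[-0.68,0.36,-0.135,0,0],[-0.68,0.36,-0.135,0,0],[-0.68,0.36,-0.135,0,0],[-0.68,0.36,-0.135,0,0]]
  ]
}}

```text
time_s: 7.28
tcp_pos: [0.4849, -0.1348, 0.0368]
eef_rot: [180.0, -0.0, 169.9]
contact_force: [-0.7, 0.0, 0.5]
gripper_width: 0.0141
gripper_force: 0.6
```

>>> {"op": "jog_arm", "data": {
  "deltas": [
    [[-0.68,0.36,-0.135,0,0],[-0.68,0.36,-0.135,0,0],[-0.68,0.36,-0.135,0,0],[-0.68,0.36,-0.135,0,0],[-0.68,0.36,-0.135,0,0],[-0.68,0.36,-0.135,0,0],[-0.68,0.36,-0.135,0,0],[-0.68,0.2,-0.06,0,0]]
  ]
}}

```text
time_s: 8.28
tcp_pos: [0.5121, -0.1448, 0.0367]
eef_rot: [-180.0, 0.0, 169.9]
contact_force: [-0.8, 0.2, 1.2]
gripper_width: 0.0143
gripper_force: 0.6
```

```bash
python3 - <<'E'
from h import *
a=r.capture('wrist');b=r.capture('top');c=r.capture('scene')
cv2.imwrite('pics/wt4.png',np.hstack([cv2.resize(c[150:300,280:480],(400,300)),cv2.resize(b[170:320,280:480],(400,300))]));print(r.get_state()['tcp_pos'])
E
```

```text
[ 0.51203223 -0.14474666  0.03672677]
```

View pics/wt4.png

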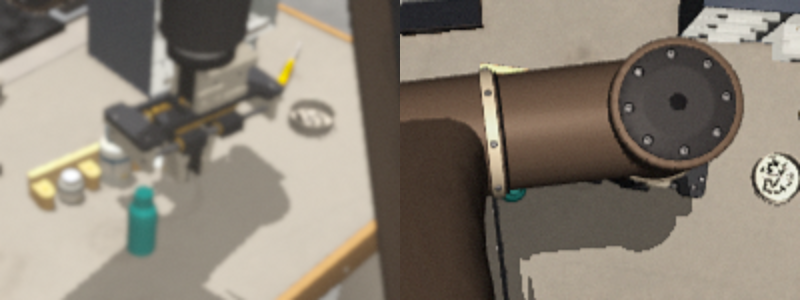

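In the scene view the glue bottle is hidden behind the fingers. The turquoise bottle at (142,220) px and the jar at (70,185) px are undisturbed. Now I push straight into the bay.

>>> {"op": "jog_arm", "data": {
  "deltas": [
    [[-0.68,0.35,-0.065,0,0],[-0.68,0.35,-0.065,0,0],[-0.68,0.35,-0.065,0,0],[-0.68,0.35,-0.065,0,0],[-0.68,0.35,-0.065,0,0],[-0.68,0.35,-0.065,0,0],[-0.68,0.35,-0.065,0,0],[-0.68,0.35,-0.065,0,0]]
  ]
}}

```text
time_s: 9.43
tcp_pos: [0.5401, -0.15, 0.0368]
eef_rot: [180.0, 0.0, 169.9]
contact_force: [-0.9, 0.0, 0.2]
gripper_width: 0.0139
gripper_force: 0.5
```

>>> {"op": "jog_arm", "data": {
  "deltas": [
    [[-0.68,0.2,-0.035,0,0],[-0.68,0.2,-0.035,0,0],[-0.68,0.2,-0.035,0,0],[-0.68,0,0,0,0]]
  ]
}}

```text
time_s: 9.93
tcp_pos: [0.5461, -0.151, 0.0368]
eef_rot: [180.0, 0.0, 169.9]
contact_force: [-0.0, 0.4, -0.4]
gripper_width: 0.014
gripper_force: 0.2
```

>>> {"op": "jog_arm", "data": {
  "deltas": [
    [[-0.68,0.1,-0.02,0,0],[-0.68,0,0,0,0]]
  ]
}}

```text
time_s: 10.18
tcp_pos: [0.5469, -0.1512, 0.0367]
eef_rot: [-180.0, -0.0, 169.9]
contact_force: [0.6, -0.1, -0.0]
gripper_width: 0.0139
gripper_force: 0.4
```

>>> {"op": "jog_arm", "data": {
  "deltas": [
    [[-0.68,0.1,-0.02,0,0],[-0.68,0,0,0,0]]
  ]
}}

```text
time_s: 10.42
tcp_pos: [0.548, -0.1514, 0.0368]
eef_rot: [180.0, 0.0, 169.9]
contact_force: [-1.3, 0.8, 0.1]
gripper_width: 0.014
gripper_force: 0.4
```

>>> {"op": "jog_arm", "data": {
  "deltas": [
    [[-0.68,0.1,-0.02,0,0],[-0.68,0,0,0,0]]
  ]
}}

```text
time_s: 10.68
tcp_pos: [0.549, -0.1516, 0.0368]
eef_rot: [180.0, 0.0, 169.9]
contact_force: [-1.2, 0.0, -0.1]
gripper_width: 0.0138
gripper_force: 0.4
```

>>> {"op": "jog_arm", "data": {
  "deltas": [
    [[-0.68,0.1,-0.02,0,0],[-0.68,0,0,0,0]]
  ]
}}

```text
time_s: 10.92
tcp_pos: [0.5499, -0.1518, 0.0367]
eef_rot: [180.0, 0.0, 169.9]
contact_force: [-0.6, 0.3, 0.7]
gripper_width: 0.0142
gripper_force: 0.4
```

```bash
python3 - <<'E'
from plant import r
s=r.get_state();print(s['tcp_pos'],s['contact_force'],s['gripper_force'])
E
```

```text
[ 0.54994968 -0.15180296  0.03673886] [-0.56205953  0.29190191  0.71107249] 0.3617088811006397
```

>>> {"op": "jog_arm", "data": {
  "deltas": [
    [[-0.68,0.1,-0.02,0,0],[-0.68,0,0,0,0]]
  ]
}}

```text
time_s: 11.18
tcp_pos: [0.5503, -0.152, 0.0366]
eef_rot: [-180.0, -0.1, 169.9]
contact_force: [-2.4, 1.0, 2.1]
gripper_width: 0.014
gripper_force: 1.8
```

>>> {"op": "jog_arm", "data": {
  "deltas": [
    [[-0.68,0.1,-0.02,0,0],[-0.68,0,0,0,0]]
  ]
}}

```text
time_s: 11.42
tcp_pos: [0.5504, -0.1522, 0.0365]
eef_rot: [-180.0, -0.2, 169.9]
contact_force: [-6.6, 2.8, 4.4]
gripper_width: 0.014
gripper_force: 3.4
```

The wall is reached: the arm stalls and the force rises to about 7 N. I'll back straight off and lift clear.

>>> {"op": "jog_arm", "data": {
  "deltas": [
    [[-0.68,-0.2,0.035,0,0],[-0.68,-0.4,0.07,0,0],[-0.68,-1.0,0.18,0,0],[-0.68,-1.5,0.27,0,0],[-0.68,-1.5,0.27,0,0],[-0.68,-1.5,0.27,0,0],[-0.68,-1.5,0.27,0,0],[-0.68,-1.0,0.18,0,0]]
  ]
}}

```text
time_s: 12.42
tcp_pos: [0.4647, -0.1366, 0.0369]
eef_rot: [180.0, -0.0, 169.9]
contact_force: [0.5, 0.1, -0.5]
gripper_width: 0.0139
gripper_force: 0.0
```

>>> {"op": "jog_arm", "data": {
  "deltas": [
    [[-0.68,0,0,2.5,0],[-0.68,0,0,2.5,0],[-0.68,0,0,2.5,0],[-0.68,0,0,2.5,0],[-0.68,0,-2,3,0],[-0.68,0,-3,3,0],[-0.68,0,-3,2,0],[-0.68,0,-4,0,0]]
  ]
}}

```text
time_s: 13.42
tcp_pos: [0.4667, -0.2576, 0.2189]
eef_rot: [-180.0, 0.2, 170.0]
contact_force: [0.9, -0.0, -0.7]
gripper_width: 0.0142
gripper_force: 0.0
```

>>> {"op": "jog_arm", "data": {
  "deltas": [
    [[-0.68,-0.5,-4,0,0],[-0.68,-0.5,-4,0,0],[-0.68,-0.5,-4,0,0],[-0.68,-0.5,-4,0,0],[-0.68,-0.5,-4,0,0],[-0.68,-0.5,-4,0,0],[-0.68,-0.5,-2,0,0],[-0.68,0,0,0,0]]
  ]
}}

```text
time_s: 14.42
tcp_pos: [0.4301, -0.5175, 0.216]
eef_rot: [180.0, -0.1, 169.8]
contact_force: [-0.1, 0.8, 0.3]
gripper_width: 0.0138
gripper_force: 0.0
```

```bash
python3 - <<'E'
from h import *
b=r.capture('top');c=r.capture('scene');i=r.camera_info('top')
cv2.imwrite('pics/wt5.png',np.hstack([cv2.resize(c[150:300,280:480],(400,300)),cv2.resize(b[170:320,280:480],(400,300))]))
h=cv2.cvtColor(b,cv2.COLOR_BGR2HSV);m=(h[...,0]<20)&(h[...,1]>150)&(h[...,2]>100);m[:190]=0;m[260:]=0;m[:,:360]=0;m[:,420:]=0
u=np.array([.984,-.176]);v=np.array([.176,.984])
for a,q,s in blobs(m): d=ray(i,q,.082)-np.array([.5695,-.156]);print(a,q,'card frame x,y',d@u,d@v)
E
```

```text
68 [390.36764706 218.76470588] card frame x,y 0.0028484366935099563 -0.00021680168548129176
```

View pics/wt5.png

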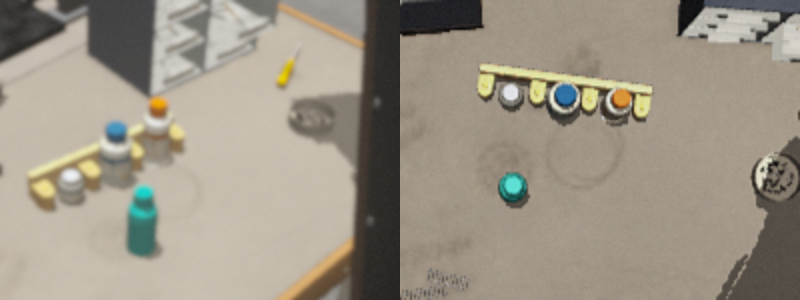

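The glue bottle stands upright in the bay, with its cap at top-camera pixel (390,219). That puts it at x of about +2.8 mm and y of about 0 in the card frame. The neighbours have not moved and the arm is clear.

```bash
python3 -c "
from plant import r
print(r.close_job())"
```

```text
the job is handed in; nothing more can be done
None
```

I pushed the glue bottle upright into the empty right-hand bay until it met the back wall, left the other things visibly undisturbed, and handed the job in at about 14.5 s; no verdict was returned.

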